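Free the press pawl and lower the weighted beam

TASK

The weighted beam of the small bench press is locked up by the pawl on its ratchet wheel. Slip the shaft of the screwdriver under the pawl and flick it up and right over so that it stays tipped back on its stop (touch the pawl only with the screwdriver, not the fingers), then lay the screwdriver flat on the worktop clear of the press and let go of it. Finally press the brass weight gently down until the beam comes fully to rest on the specimen, and leave the jar, dish and tin where they are.

Things in the scene. Friction and masses are not known exactly. Their poses are not given: they have to be found in the camera images.
- press: Grey bench press, fixed. Base plate x -50 to 50, y -175 to 125, 12 mm thick; ratchet wheel, dark beam with brass weight and dark pawl in the plane x = 0; two upright plates behind (x 14 to 24) at y -46 to -24 and y 44 to 76. Origin on the worktop, z up; the front, where the screwdriver comes in, faces -x; weight at its -y end. Between the uprights the space under the pawl is open front to back.
- beam_pivot (a point): Axis of beam and ratchet wheel, at (0, 60, 140) mm in the press frame, along press x. Wheel radius 60 mm over its teeth, 12 mm thick: it reaches z 200 mm at y 60 and only about z 165 mm at y 5 mm.
- pawl_pivot (a point): Axis of the pawl, at (0, -35, 204) mm in the press frame, axis along press x.
- pawl_underside (a point): Point on the pawl's lower face, 40 mm from its pivot; moves with it. The pawl is a straight bar 92 mm long, 12 mm thick in x, 12 mm high (nose at the free end 12 mm below the centre line); as found it lies level, from its pivot towards +y of the press, nose against a tooth at the top of the wheel.
- pawl (a joint): Pawl angle, rad: 0 locked (level), growing as the free end lifts and swings over the pivot towards -y of the press (the weight); 1.57 upright, 2.0 on its back stop. 60 g, turns freely: let go below about 1.65 it falls back and locks, above that it tips to the stop by itself and stays. Lifting takes about 1 N.
- beam (a joint): Beam angle, rad: about 0 raised (as found, level), growing as the weight goes down, 0.395 when it rests on the specimen (end of travel). The pawl stops it at about 0.05 while locked. The pivot is stiff: the beam stays where it is left; pressing it down at the weight takes roughly 3 to 8 N.
- weight_knob (a point): Centre of the top of the brass knob (26 mm across, 12 mm high, neck below) on the brass weight (48 mm across, 34 mm high) at the end of the beam, 210 mm from the beam pivot; z about 205 mm when raised, 119 mm when fully down, moving 9 mm towards -y of the press on the way.
- screwdriver: Slotted screwdriver, 198 mm long, lying on the worktop. Origin under its middle, on the worktop; z up; long axis y: the handle (27 mm thick and high) from y 0 to y +99 mm, the steel shaft (6 mm thick, axis 14 mm above the worktop) from y 0 to the tip at y -99 mm. 80 g.
- sample_jar: Bystander: clear sample jar with lid, 62 mm across, 78 mm high, origin centre of its underside.
- evap_dish: Bystander: white porcelain dish, 84 mm across, 32 mm high, origin centre of its underside.
- tin_a: Bystander: open aluminium moisture tin, 62 mm across, 41 mm high, origin centre of its underside.
Not all that is in view belongs to the job. There is more than one size of the screwdriver; the one meant has the size given above.

How it is judged:
On the way, in this order (a step that is already met when the one before it is completed fails the run):
1. the pawl is tipped back on its stop, the beam still up (value of joint pawl above 1.8 rad and value of joint beam below 0.1 rad), for 0.2 s.
2. the screwdriver lies flat on the worktop, let go, the beam still up (height (world z) of screwdriver below 0.035 m and angle between screwdriver's own y axis and vertical between 1.4 and 1.74 rad and linear speed of screwdriver below 0.02 m/s and contact force between screwdriver and press below 0.05 N and contact force between screwdriver and the fingers below 0.05 N and value of joint beam below 0.1 rad), for 0.2 s.
3. the beam is pressed down onto the specimen (value of joint beam above 0.375 rad), for 0.2 s.
At the end, for the whole second after the job is handed in: The pawl is tipped back (over 1.8 rad), the beam is down on the specimen (over 0.375 rad, about 4 mm at the weight) and still, and the screwdriver lies flat and still on the worktop, not touching the press (value of joint pawl above 1.8 rad and value of joint beam above 0.375 rad and velocity of joint beam below 0.05 rad/s and height (world z) of screwdriver below 0.035 m and angle between screwdriver's own y axis and vertical between 1.4 and 1.74 rad and linear speed of screwdriver below 0.02 m/s and contact force between screwdriver and press below 0.05 N and contact force between screwdriver and the fingers below 0.05 N).
It fails at once if the fingers push the pawl (contact force between the fingers and pawl above 1 N).
It fails at once if the beam is dropped or slammed down (weight faster than about 0.3 m/s) (velocity of joint beam above 1.4 rad/s).
It fails at once if the jar is knocked or moved (distance of sample_jar from where it was at the start of the episode above 0.03 m).
It fails at once if the dish is knocked or moved (distance of evap_dish from where it was at the start of the episode above 0.03 m).
It fails at once if the tin is knocked or moved (distance of tin_a from where it was at the start of the episode above 0.03 m).
It also fails if it takes over 64 s, if anything falls off the work surface, if the arm or the gripper's body presses on something with over 40 N, if the wrist force passes 120 N, or if a joint passes its speed limit or range.

ROBOT

A 6-joint arm with a two-finger parallel gripper is mounted at the origin on a cart in front of the work surface, level with it; the furniture and walls round the work are solid. World frame = base frame: x ahead of the robot, y to its left, z up, the work surface at z = 0. Lengths are in m, angles in rad, forces in N, time in s.
With the tool pointing down it reaches from about 0.35 to 0.85 m from the base axis. Payload 8.1 kg.
Tool frame: the origin (TCP) lies at the centre of the arm's flange, where the gripper is bolted on; the fingertips stand 186 mm ahead of it and the grasp point (between the pads) lies 167 mm ahead of it; z points along the fingers, y is the line along which they close (so a half turn about z gives the same grasp; the last joint's range is limited). The gripper opens to 93 mm and grips with 3 to 60 N. Pads are 15 mm wide; open, the fingers measure 128 mm over their backs; the gripper's body (75 mm by 188 mm) begins 65 mm behind the grasp point.
Start: joints at [-1.251, 0.13, 1.488, -0, 1.523, -0.085], TCP at [0.236, -0.552, 0.405] pointing down, gripper open.
Joint ranges: [-2.96, 2.96], [-0.89, 2.26], [0.02, 2.5], [-1.34, 4.48], [0, 2.73], [-2.66, 2.66]. Speed limits (rad/s): [2.39, 2.39, 2.79, 3.14, 3.14, 3.14].

INTERFACE

Orientations are given as a rotation vector (axis times angle).
In Python, from plant import robot gives the robot as it stands.
- The arm moves only by the tool apply_moves, never from a script. Its argument "series" is a list of rows, each a list of 2 entries, a list of its own where there are three numbers: the shift along the tool's x, y, z in mm, then the turn, a rotation vector about the tool's x, y, z in rad. A call has 1 to 12 rows; each row shifts and turns the commanded pose from where the row before left it, along the tool's axes as they then stand; what a row does not reach is not made up. A row lasts 1/12 s, in which the tool goes at most 41.7 mm and 7.16 degrees, less where a joint would pass 70% of its speed; a pose out of reach is approached as far as the arm can. A call is refused whole if a number of a shift passes 41.7 or a number of a turn 0.125, either way. A call with a gripper value outside its range is refused whole. "claw" is the opening, from 0 (shut) to 1 (fully open), set as the call begins (left out, the last holds). The fingers move at their own pace and stop on an object; "newtons" is the grip in N (left out, the last holds). Time passes only in rows, so rows that do not move let the fingers close. It gives the time, the measured TCP pose, the force, the opening and the grip force at its end, in the units of the state.
- robot.read_state(): the state, without advancing time (a new reading comes with each control period).
- robot.read_camera(name): name is "side" or "top"; returns (picture, depth): 400x640x3 uint8, blue, green, red; 400x640 float32, m along the optical axis (not along the pixel's ray), 0 where there is no reading.
- robot.calibration(name): a dict with "fx", "fy", "cx", "cy" (pixels), "extrinsics" (4x4, takes a point from world to camera coordinates). Camera axes: x right, y down, z forward; pixel columns grow to the right and rows downward; lengths in m; the calibration is good to about 2 mm. A picture is of the moment at which its call begins. calibration takes no time and is no camera call.
- robot.close_job(): hands the job in; it is judged then, once.
The state is a dict: "t": time; "q": joint angles; "dq": joint speeds; "joint_torque": joint torques, N m; "tool_pos": TCP position; "orientation": TCP orientation; "force": force on the tool from outside, world axes, zero at the start; "wrist_torque": the same for the moment, N m; "opening": finger opening in m; "gripper_force": force on a finger pad.
Only numpy, scipy, OpenCV 4.12 (cv2) and the standard library are available. Lean on these libraries where they do the work, as an engineer would, in place of code of your own. Each camera call takes 0.05 s, during which the arm holds its last target. There are 200 camera calls.

## Working session

There is one attempt and no reset: what is moved stays moved. The work goes in short steps, Python scripts to look and compute and a tool call to move; the robot and the scene stay as the last step left them, time stands still between calls to the robot, and variables do not carry over. Pictures are saved under pics/ and viewed, at most 10 in all, crops included, and the job is handed in when it is done.

Besides the shell and the picture viewer there is one more tool, called as name([rows], argument=value, ...), one row to a line, values as JSON. apply_moves: Moves the arm, as the interface text tells. Its arguments: {"type":"object","properties":{"series":{"type":"array"},"claw":{"type":"number"},"newtons":{"type":"number"}},"required":["series"]}

```bash
ls; mkdir -p pics; python3 - <<'E'
from plant import robot
import cv2,numpy as np
for n in("top","side"):
    p,d=robot.read_camera(n);cv2.imwrite(f"pics/{n}0.png",p);np.save(f"pics/{n}0.npy",d)
    c=robot.calibration(n);print(n,c["fx"],c["cx"],c["cy"]);print(np.round(c["extrinsics"],4).tolist())
s=robot.read_state();print(s)
E
```

```text
pics
top 494.98421142602837 315.69042855027425 196.4870402877558
[[-0.0681, -0.9977, 0.0052, 0.3842], [-0.9773, 0.0656, -0.2016, 0.5812], [0.2008, -0.0188, -0.9794, 1.1542], [0.0, 0.0, 0.0, 1.0]]
side 473.6895314783849 325.00701563779313 196.32305857199094
[[-0.9974, -0.0724, -0.0024, 0.5925], [-0.0461, 0.6593, -0.7505, -0.1077], [0.0559, -0.7484, -0.6609, 1.4999], [0.0, 0.0, 0.0, 1.0]]
{'t': 0.1, 'q': array([-1.25139616e+00,  1.31113437e-01,  1.48919107e+00, -5.71543646e-06,
        1.52298657e+00, -8.53993976e-02]), 'dq': array([ 0.00129784, -0.00332409, -0.00393106, -0.00123441, -0.00025818,
       -0.00187413]), 'joint_torque': array([ 1.87514983e-03, -5.61342824e+01, -4.93094337e+01,  7.70476414e-02,
        2.90870114e-02, -7.86527903e-05]), 'tool_pos': array([ 0.23625537, -0.55130314,  0.40376411]), 'orientation': array([-3.07581147e+00, -6.31186634e-01,  3.20165539e-04]), 'force': array([ 0.78372518,  0.07700147, -0.82688321]), 'wrist_torque': array([-0.0196849 , -0.03003281, -0.01559722]), 'gripper_force': 0.0, 'opening': 0.09272741473606391}
```

View pics/top0.png

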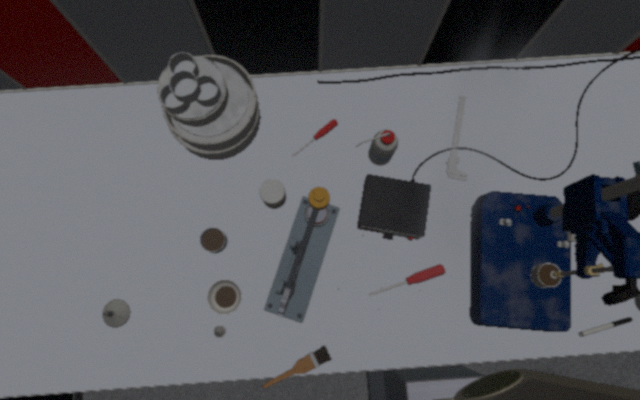

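View pics/side0.png

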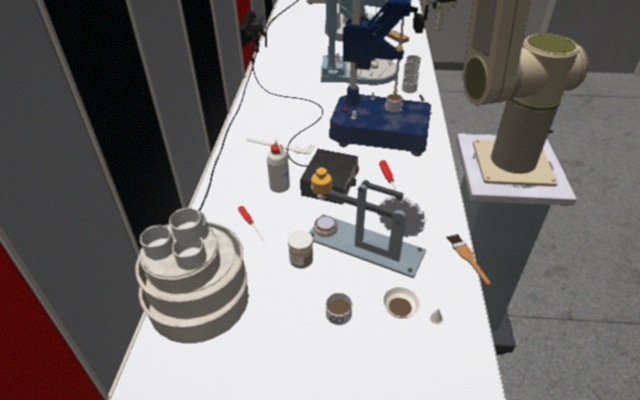

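The top view shows the press at about (300,255), weight at (318,195) and wheel end near (288,295). The large screwdriver runs from handle (440,270) to tip (370,294), and a smaller decoy sits at (315,138). The front of the press faces image right.

```bash
cat > h.py <<'E'
import numpy as np,cv2
from plant import robot
def ray(n,px,z):
    c=robot.calibration(n);E=np.array(c["extrinsics"]);R,t=E[:3,:3],E[:3,3]
    px=np.atleast_2d(np.float64(px))
    d=np.c_[(px[:,0]-c["cx"])/c["fx"],(px[:,1]-c["cy"])/c["fy"],np.ones(len(px))]@R
    o=-R.T@t
    return o+d*((z-o[2])/d[:,2])[:,None]
def proj(n,P):
    c=robot.calibration(n);E=np.array(c["extrinsics"]);q=np.atleast_2d(P)@E[:3,:3].T+E[:3,3]
    return np.c_[q[:,0]/q[:,2]*c["fx"]+c["cx"],q[:,1]/q[:,2]*c["fy"]+c["cy"]]
E
python3 - <<'E'
from h import *
p=cv2.imread("pics/top0.png");hsv=cv2.cvtColor(p,cv2.COLOR_BGR2HSV)
print("plate hsv",hsv[230,305],hsv[300,275],"table",hsv[330,340], "shaft",p[288,385],p[289,385],p[287,385])
# plate
m=((hsv[...,1]>30)&(hsv[...,0]>85)&(hsv[...,0]<125)).astype(np.uint8)*255
m[:, :255]=0;m[:,350:]=0;m[:185]=0;m[330:]=0
m=cv2.morphologyEx(m,cv2.MORPH_CLOSE,np.ones((9,9)))
c=max(cv2.findContours(m,0,2)[0],key=cv2.contourArea)
r=cv2.minAreaRect(c);b=cv2.boxPoints(r);print("box",b.round(1).tolist())
W=ray("top",b,.012);print(W.round(4).tolist(),np.linalg.norm(np.diff(W,axis=0),axis=1),W.mean(0))
# screwdriver
for (x0,x1,y0,y1) in((360,455,255,305),(285,345,112,162)):
    q=p[y0:y1,x0:x1].astype(int);hs=hsv[y0:y1,x0:x1]
    red=(hs[...,1]>120);
    bgm=np.median(q.reshape(-1,3),0);m=(np.abs(q-bgm).sum(2)>45).astype(np.uint8)
    n,l,st,_=cv2.connectedComponentsWithStats(m);k=1+np.argmax(st[1:,4])
    P=np.argwhere(l==k)[:,::-1]+[x0,y0]
    Rp=np.argwhere(red)[:,::-1]+[x0,y0]
    w=ray("top",P,.014)[:,:2];wr=ray("top",Rp,.014)[:,:2];mu=w.mean(0);u=np.linalg.svd(w-mu)[2][0]
    if (wr.mean(0)-mu)@u<0:u=-u
    s=(w-mu)@u;t=(wr-mu)@u
    mid=mu+u*(s.min()+s.max())/2
    print("sd len",np.ptp(s),"red",t.min()-s.min(),np.ptp(t),"mid",mid,"dir",u,np.degrees(np.arctan2(u[1],u[0])),"handle ctr",wr.mean(0))
big=cv2.resize(p[180:330,255:455],None,fx=4,fy=4,interpolation=cv2.INTER_CUBIC)
ps=cv2.imread("pics/side0.png");cv2.imwrite("pics/c1.png",cv2.resize(ps[155:285,290:440],None,fx=4.5,fy=4.5,interpolation=cv2.INTER_CUBIC)[:585])
E
```

```text
plate hsv [104  45  74] [105  39  92] table [109  15 135] shaft [120 118 120] [116 115 115] [129 125 123]
box [[263.8999938964844, 308.8999938964844], [303.0, 196.0], [340.29998779296875, 208.89999389648438], [301.20001220703125, 321.79998779296875]]
[[0.3455, 0.4877, 0.012], [0.6188, 0.3753, 0.012], [0.5792, 0.2832, 0.012], [0.309, 0.3992, 0.012]] [0.29549588 0.10020801 0.29406347] [0.4631378 0.3863494 0.012    ]
sd len 0.11040994387177364 red 0.011904566891282407 0.0938243510071774 mid [0.39988128 0.09118249] dir [ 0.2578647  -0.96618104] -75.05660147034573 handle ctr [0.40173032 0.08534869]
sd len 0.09122994621286272 red 0.018713382090998633 0.06848983691540697 mid [0.78765623 0.31172646] dir [ 0.58919281 -0.80799247] -53.90025171853172 handle ctr [0.79365321 0.30476982]
```

View pics/c1.png

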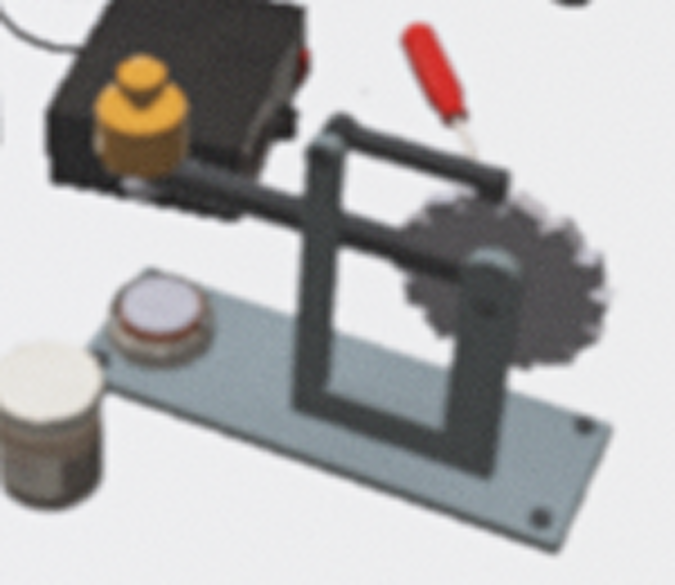

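```bash
cat >> h.py <<'E'
def press(P,O=(0.4401,0.3960),yd=(-0.922,0.387)):
    yd=np.array(yd)/np.hypot(*yd);xd=np.array([yd[1],-yd[0]]);P=np.atleast_2d(np.float64(P))/1000
    return np.c_[np.array(O)+P[:,:1]*xd+P[:,1:2]*yd,P[:,2]]
E
python3 - <<'E'
from h import *
K=[[0,-150,205],[0,-35,204],[0,57,204],[0,60,200],[-50,-175,12],[50,-175,12],[50,125,12],[-50,125,12]]
W=press(K);print(W.round(4).tolist())
for n in("top","side"):print(n,proj(n,W).round(1).tolist())
p=cv2.imread("pics/top0.png");ps=cv2.imread("pics/side0.png")
for n,q in(("top",p),("side",ps)):
    h=cv2.cvtColor(q,cv2.COLOR_BGR2HSV);m=cv2.inRange(h,(10,130,60),(28,255,255));
    m[:160]=0;m[215:]=0;m[:,:290]=0;m[:,345:]=0
    ys,xs=np.nonzero(m);print(n,"gold",xs.min(),xs.max(),ys.min(),ys.max())
h=cv2.cvtColor(p,cv2.COLOR_BGR2HSV);m=(h[...,1]>120)&((h[...,0]<8)|(h[...,0]>172));m[:255]=0;m[305:]=0;m[:,:360]=0;m[:,455:]=0
P=np.argwhere(m)[:,::-1].astype(np.float32);r=cv2.minAreaRect(P);print(r)
w=ray("top",P,.014)[:,:2];u=np.linalg.svd(w-w.mean(0))[2][0];t=(w-w.mean(0))@u
print("handle",w.mean(0),u,np.ptp(t),w.mean(0)+u*(t.min()+t.max())/2, "tip guess",ray("top",[[370,294]],.014))
# small crop
b=np.vstack([cv2.resize(p[180:330,260:450],None,fx=4,fy=4,interpolation=cv2.INTER_CUBIC)])
cv2.imwrite("pics/c2.png",b)
E
```

```text
[[0.5784, 0.3379, 0.205], [0.4724, 0.3825, 0.204], [0.3875, 0.4181, 0.204], [0.3848, 0.4192, 0.2], [0.5821, 0.2822, 0.012], [0.6208, 0.3744, 0.012], [0.3442, 0.4905, 0.012], [0.3055, 0.3983, 0.012]]
top [[319.8, 195.0], [302.2, 245.7], [287.6, 287.7], [287.2, 289.1], [340.6, 207.7], [303.3, 195.2], [262.8, 309.5], [301.7, 323.3]]
side [[321.1, 169.2], [364.9, 183.3], [402.3, 195.0], [403.3, 196.7], [321.9, 211.6], [304.5, 234.9], [413.5, 275.3], [426.3, 247.9]]
top gold 309 328 188 208
side gold 311 330 168 193
((424.9853515625, 274.4598693847656), (8.37270450592041, 37.59173583984375), 70.01689147949219)
handle [0.40173032 0.08534869] [ 0.26187583 -0.96510157] 0.09380822449434703 [0.40107527 0.08776279] tip guess [[0.36335977 0.2273921  0.014     ]]
```

View pics/c2.png

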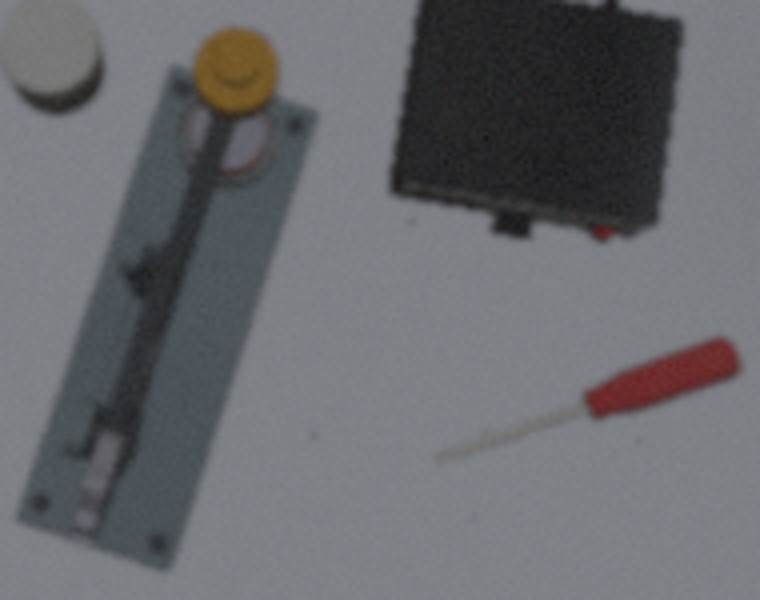

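The crop shows the screwdriver tip at about (369,295), the collar at (407,280) and the butt at (445,270). Projected press points match in both views. Next I'll check heights along the way for obstacles.

```bash
python3 - <<'E'
from h import *
G={}
for n in("top","side"):
    d=np.load(f"pics/{n}0.npy");c=robot.calibration(n);E=np.array(c["extrinsics"])
    v,u=np.nonzero(d>0);z=d[v,u];P=np.c_[(u-c["cx"])/c["fx"]*z,(v-c["cy"])/c["fy"]*z,z]
    W=(P-E[:3,3])@E[:3,:3]
    H=np.full((10,14),0.)
    i=((W[:,0]-.1)/.08).astype(int);j=((W[:,1]+.7)/.08).astype(int)
    ok=(W[:,0]>.1)&(i<10)&(W[:,1]>-.7)&(j<14)&(W[:,2]<1)
    np.maximum.at(H,(i[ok],j[ok]),W[ok,2]);print(n,"rows x .1.., cols y -.7.. step .08 (mm)");print((H*1000).astype(int))
E
```

```text
top rows x .1.., cols y -.7.. step .08 (mm)
[[  0   0   0   0   0   0   0   0   6 371 369   0   0   0]
 [  0   0   0  15  18  18  91  86 615 548 360   7  11  18]
 [  0   0   0  24  15  90 422 392  93   7   6   8   9  23]
 [  0   0   0   6   7  94 442 439  95  31  31  22   7 213]
 [  0   0   5   5   5 366 443  96  93  77  77  50  18 218]
 [  0   0   4   0   0 366 463 110  92  80  81  80 206 208]
 [  0   0  46   7  10  12  10  89  12  81  81  80 207 209]
 [  0   0   8   7  12   8  10  11  12  28 178 196   9  16]
 [  0   0   8   7  15   6   7   7  14   7 122 120  26  16]
 [  0   6   7  49  12   8   7   9  13   7   8   7   8   8]]
side rows x .1.., cols y -.7.. step .08 (mm)
[[  0   0 338   0   0   0   3  13  15 531 532   0   0   0]
 [ 44 293 340 344  14   9  89  86 502 526 359   3   8  15]
 [ 43 310 315  42   2  86 422 394  90   4   3   4   3  18]
 [ 39  47 312   5   0  91 439 438  91  27  28   3   3 212]
 [ 37 306 317   4   0 362 437  99  91  72  75  48  14 217]
 [ 24 299 317   6   2  88 432 109  91  76  77  79 204 206]
 [  0 233 322  47   8   8   9  87  33  76  77  77 204 205]
 [  6   5   3   4   8   6   5   8  10  22 176 192   4  14]
 [  4   4   4   4  11   5   5   6   8   4 120 120  21  14]
 [198 201 197  58  11   5   5   7  12   4   5   4   5   4]]
```

apply_moves([
  [[0,0,-35],[0,0,0]],
  [[0,0,-35],[0,0,0]],
  [[0,0,-35],[0,0,0]],
  [[0,0,-35],[0,0,0]],
  [[0,0,-35],[0,0,0]],
  [[0,0,-35],[0,0,0]],
  [[0,0,-35],[0,0,0]],
  [[0,0,-35],[0,0,0]],
  [[20,-26,0],[0,0,0]],
  [[20,-26,0],[0,0,0]],
  [[20,-26,0],[0,0,0]],
  [[20,-26,0],[0,0,0]],
])

```text
t: 1.1
tool_pos: [0.2692, -0.4236, 0.6841]
orientation: [-3.077, -0.63, 0.0]
force: [0.0, 0.2, 0.3]
opening: 0.0931
gripper_force: 0.0
```

apply_moves([
  [[20,-26,0],[0,0,0]],
  [[20,-26,0],[0,0,0]],
  [[20,-26,0],[0,0,0]],
  [[20,-26,0],[0,0,0]],
  [[20,-26,0],[0,0,0]],
  [[20,-26,0],[0,0,0]],
  [[20,-26,0],[0,0,0]],
  [[20,-26,0],[0,0,0]],
  [[20,-26,0],[0,0,0]],
  [[20,-26,0],[0,0,0]],
  [[20,-26,0],[0,0,0]],
  [[20,-26,0],[0,0,0]],
])

```text
t: 2.1
tool_pos: [0.3665, -0.0415, 0.6846]
orientation: [-3.078, -0.631, -0.0]
force: [0.2, 0.2, 0.0]
opening: 0.093
gripper_force: 0.0
```

apply_moves([
  [[20,-26,0],[0,0,0]],
  [[20,-26,0],[0,0,0]],
  [[20,-26,0],[0,0,0]],
  [[20,-26,0],[0,0,0]],
  [[0,0,20],[0,0,-0.12]],
  [[0,0,20],[0,0,-0.12]],
  [[0,0,20],[0,0,-0.12]],
  [[0,0,20],[0,0,-0.12]],
  [[0,0,20],[0,0,-0.12]],
  [[0,0,20],[0,0,-0.12]],
  [[0,0,20],[0,0,-0.12]],
  [[0,0,20],[0,0,-0.12]],
])

```text
t: 3.1
tool_pos: [0.399, 0.084, 0.5233]
orientation: [-2.432, -1.988, 0.001]
force: [0.4, -0.8, -0.1]
opening: 0.093
gripper_force: 0.0
```

apply_moves([
  [[0,0,20],[0,0,-0.12]],
  [[0,0,20],[0,0,-0.12]],
  [[0,0,20],[0,0,-0.12]],
  [[0,0,20],[0,0,-0.11]],
  [[0,0,20],[0,0,0]],
  [[0,0,20],[0,0,0]],
  [[0,0,0],[0,0,0]],
  [[0,0,0],[0,0,0]],
  [[0,0,0],[0,0,0]],
])

```text
t: 3.85
tool_pos: [0.3994, 0.084, 0.4058]
orientation: [1.909, 2.494, 0.001]
force: [-0.1, -1.1, 0.8]
opening: 0.0931
gripper_force: 0.0
```

```bash
python3 - <<'E'
from h import *
print(ray("top",[[360,228],[388,238],[407,235],[422,237],[430,190]],.08).round(3))
p=proj("top",[[.399+.1*.965,.084+.1*.261,.09]]);print(p)
E
```

```text
[[0.518 0.245 0.08 ]
 [0.49  0.181 0.08 ]
 [0.494 0.135 0.08 ]
 [0.487 0.1   0.08 ]
 [0.599 0.068 0.08 ]]
[[418.25689039 233.0979261 ]]
```

apply_moves([
  [[3,3,20],[0,0,0]],
  [[0,0,30],[0,0,0]],
  [[0,0,30],[0,0,0]],
  [[0,0,30],[0,0,0]],
  [[0,0,0],[0,0,0]],
  [[0,0,0],[0,0,0]],
  [[0,0,0],[0,0,0]],
])

```text
t: 4.43
tool_pos: [0.4023, 0.0878, 0.2974]
orientation: [1.908, 2.493, 0.003]
force: [0.1, -0.1, 1.1]
opening: 0.0933
gripper_force: 0.0
```

apply_moves([
  [[0,0,30],[0,0,0]],
  [[0,0,30],[0,0,0]],
  [[0,0,25],[0,0,0]],
  [[0,0,19],[0,0,0]],
  [[0,0,0],[0,0,0]],
  [[0,0,0],[0,0,0]],
  [[0,0,0],[0,0,0]],
])

```text
t: 5.02
tool_pos: [0.403, 0.0878, 0.1935]
orientation: [1.908, 2.492, 0.004]
force: [-0.6, -0.3, 0.6]
opening: 0.0932
gripper_force: 0.0
```

apply_moves([
  [[0,0,0],[0,0,0]],
  [[0,0,0],[0,0,0]],
  [[0,0,0],[0,0,0]],
  [[0,0,0],[0,0,0]],
  [[0,0,0],[0,0,0]],
  [[0,0,0],[0,0,0]],
  [[0,0,0],[0,0,0]],
  [[0,0,0],[0,0,0]],
  [[0,0,0],[0,0,0]],
  [[0,0,0],[0,0,0]],
  [[0,0,0],[0,0,0]],
  [[0,0,0],[0,0,0]],
], claw=0, newtons=50)

```text
t: 6.02
tool_pos: [0.4013, 0.0877, 0.1907]
orientation: [-1.91, -2.494, 0.0]
force: [-0.4, 0.2, -0.8]
opening: 0.0262
gripper_force: 50.0
```

apply_moves([
  [[0,0,-15],[0,0,0]],
  [[0,0,-20],[0,0,0]],
  [[0,0,-20],[0,0,0]],
  [[0,0,-20],[0,0,0]],
  [[0,0,-20],[0,0,0]],
  [[0,0,-20],[0,0,0.08]],
  [[0,0,-20],[0,0,0.08]],
  [[0,0,-20],[0,0,0.1]],
  [[0,0,-14],[0,0,0.1]],
  [[0,0,0],[0,0,0.1]],
  [[0,0,0],[0,0,0.1]],
  [[0,0,0],[0,0,0.1]],
])

```text
t: 7.02
tool_pos: [0.4013, 0.0877, 0.36]
orientation: [2.619, 1.734, 0.001]
force: [-0.3, 0.5, -0.5]
opening: 0.0262
gripper_force: 50.0
```

apply_moves([
  [[15,-15,0],[0,0,0]],
  [[15,-15,0],[0,0,0]],
  [[15,-15,0],[0,0,0]],
  [[15,-15,0],[0,0,0]],
  [[15,-15,0],[0,0,0]],
  [[15,-14,0],[0,0,0]],
  [[0,0,0],[0,0,0]],
  [[0,0,0],[0,0,0]],
  [[0,0,0],[0,0,0]],
])

```text
t: 7.77
tool_pos: [0.354, 0.2048, 0.3596]
orientation: [2.614, 1.742, -0.001]
force: [-0.7, -0.1, -0.7]
opening: 0.0266
gripper_force: 50.0
```

```bash
python3 - <<'E'
from h import *
s=robot.read_state();print(s["t"],s["tool_pos"],s["orientation"])
a,_=robot.read_camera("top");b,_=robot.read_camera("side")
cv2.imwrite("pics/t1.png",a);cv2.imwrite("pics/s1.png",b)
print(proj("top",press([[-60,5,184]])),proj("side",press([[-60,5,184]])))
i=np.vstack([cv2.resize(a[210:325,260:400],None,fx=4,fy=4,interpolation=2)[:300],cv2.resize(b[140:215,330:470],None,fx=4,fy=4,interpolation=2)])
i=np.hstack([cv2.resize(a[235:310,270:370],None,fx=4,fy=4,interpolation=2),cv2.resize(b[150:225,350:450],None,fx=4,fy=4,interpolation=2)])
cv2.imwrite("pics/c3.png",i)
E
```

```text
7.7667 [0.35396653 0.20478152 0.35959094] [ 2.61416112e+00  1.74170913e+00 -6.64916558e-04]
[[322.89281141 273.63295577]] [[389.56166321 180.22066061]]
```

View pics/c3.png

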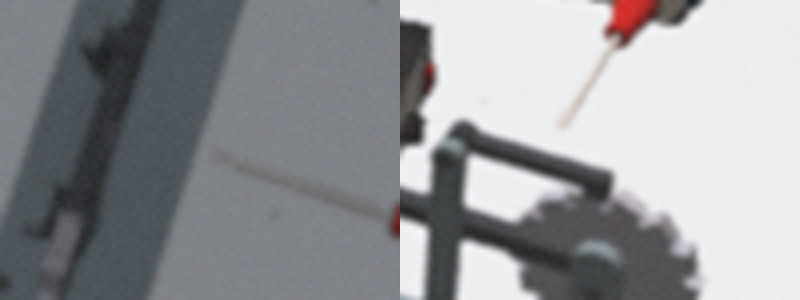

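The left half (top view) shows the tip at about (324.3,273.8). The right half (side view) shows it at about (390.5,181.5), just in front of the gap under the pawl.

```bash
python3 - <<'E'
from h import *
from scipy.optimize import least_squares as L
def tri(a,b): 
    f=lambda P:np.r_[proj("top",press(P))[0]-a,proj("side",press(P))[0]-b]
    r=L(f,[-60,5,184]);return r.x.round(1),r.fun.round(2)
print(tri((324.3,273.8),(390.5,181.5)))
# collar (shaft meets handle): top (396,217)/4, side (617,40)->
print(tri((270+396/4,235+217/4),(350+217/4,150+40/4)))
print(tri((302.2+0,0),(0,0)) if 0 else "")
# pawl far end underside reference in side
print(proj("side",press([[0,5,198],[0,57,198],[0,57,210],[0,-35,210]])))
E
```

```text
(array([-63.3,   5.2, 178. ]), array([-0.04,  0.54, -0.61, -0.11]))
(array([-163.5,    4.8,  175.6]), array([-0.03,  0.42, -0.5 , -0.08]))

[[380.70959512 190.25991959]
 [402.00338768 196.96245974]
 [402.56155328 192.979824  ]
 [365.06760355 181.29657083]]
```

apply_moves([
  [[5,0,-4],[0,0,0]],
  [[10,0,0],[0,0,0]],
  [[10,0,0],[0,0,0]],
  [[10,0,0],[0,0,0]],
  [[10,0,0],[0,0,0]],
  [[10,0,0],[0,0,0]],
  [[10,0,0],[0,0,0]],
  [[8,0,0],[0,0,0]],
  [[3,0,0],[0,0,0]],
  [[0,0,0],[0,0,0]],
  [[0,0,0],[0,0,0]],
])

```text
t: 8.78
tool_pos: [0.3833, 0.275, 0.3637]
orientation: [2.615, 1.741, -0.001]
force: [0.0, 0.4, -1.2]
opening: 0.0267
gripper_force: 50.0
```

```bash
python3 - <<'E'
from h import *
s=robot.read_state();print(s["t"],s["tool_pos"],s["force"])
a,_=robot.read_camera("top");b,_=robot.read_camera("side")
i=np.hstack([cv2.resize(a[235:310,270:370],None,fx=4,fy=4,interpolation=2),cv2.resize(b[150:225,350:450],None,fx=4,fy=4,interpolation=2)])
cv2.imwrite("pics/c4.png",i)
E
```

```text
8.7833 [0.38332147 0.27496895 0.36370825] [ 0.04630707  0.39790328 -1.16902385]
```

View pics/c4.png

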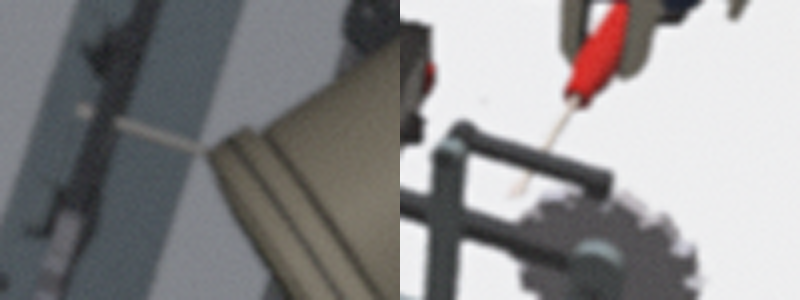

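The shaft is under the pawl. The tip shows about 10 mm past the bar: top view (291,261), side view (379,198).

apply_moves([
  [[0,0,-7],[0,0,0]],
  [[0,0,-6],[0,0,0]],
  [[0,0,-6],[0,0,0]],
  [[0,-1,-6],[0,0,0]],
  [[0,1,-6],[0,0,0]],
  [[0,2,-6],[0,0,0]],
  [[0,3,-6],[0,0,0]],
  [[0,3,-5],[0,0,0]],
  [[0,4,-4],[0,0,0]],
  [[0,5,-4],[0,0,0]],
  [[0,5,-3],[0,0,0]],
  [[0,6,-2],[0,0,0]],
])

```text
t: 9.88
tool_pos: [0.4097, 0.2642, 0.4251]
orientation: [-2.615, -1.741, -0.001]
force: [-0.9, 0.3, -1.0]
opening: 0.0267
gripper_force: 50.0
```

apply_moves([
  [[0,4,-1],[0,0,0]],
  [[0,4,-1],[0,0,0]],
  [[0,4,0],[0,0,0]],
  [[0,5,0],[0,0,0]],
  [[0,0,0],[0,0,0]],
  [[0,0,0],[0,0,0]],
  [[0,0,0],[0,0,0]],
  [[0,0,0],[0,0,0]],
])

```text
t: 10.55
tool_pos: [0.4246, 0.2579, 0.4267]
orientation: [-2.615, -1.741, 0.0]
force: [-0.2, 0.3, -0.5]
opening: 0.0262
gripper_force: 50.0
```

```bash
python3 - <<'E'
from h import *
s=robot.read_state();print(s["t"],s["tool_pos"],s["force"])
a,_=robot.read_camera("top");b,_=robot.read_camera("side")
i=np.hstack([cv2.resize(a[210:285,270:370],None,fx=4,fy=4,interpolation=2),cv2.resize(b[130:205,330:430],None,fx=4,fy=4,interpolation=2)])
cv2.imwrite("pics/c5.png",i)
E
```

```text
10.55 [0.42459693 0.25786783 0.42665898] [-0.21940238  0.28496589 -0.50615381]
```

View pics/c5.png

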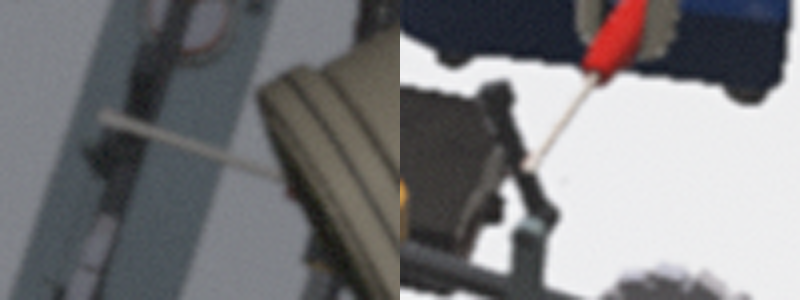

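The pawl is tipped back over its pivot: the side view shows its free end at (354,153), beyond the pivot at (364,184). Next I'll withdraw the screwdriver and lay it down.

apply_moves([
  [[-8,-1,0],[0,0,0]],
  [[-13,0,0],[0,0,0]],
  [[-15,0,0],[0,0,0]],
  [[-15,0,0],[0,0,0]],
  [[-15,0,0],[0,0,0]],
  [[-15,0,0],[0,0,0]],
  [[-15,0,0],[0,0,0]],
  [[-15,0,0],[0,0,0]],
  [[-15,0,0],[0,0,0]],
  [[-15,-5,0],[0,0,0]],
  [[-11,0,0],[0,0,0]],
  [[0,0,10],[0,0,0]],
])

```text
t: 11.65
tool_pos: [0.3603, 0.1187, 0.4185]
orientation: [2.614, 1.739, 0.005]
force: [0.5, 0.9, -1.9]
opening: 0.0266
gripper_force: 50.0
```

apply_moves([
  [[0,0,25],[0,0,0]],
  [[0,0,25],[0,0,0]],
  [[0,0,25],[0,0,0]],
  [[0,0,25],[0,0,0]],
  [[0,0,25],[0,0,0]],
  [[0,0,25],[0,0,0]],
  [[0,0,25],[0,0,0]],
  [[0,0,15],[0,0,0]],
  [[0,0,15],[0,0,0]],
  [[0,0,10],[0,0,0]],
  [[0,0,5],[0,0,0]],
  [[0,0,0],[0,0,0]],
])

```text
t: 12.65
tool_pos: [0.36, 0.1199, 0.1955]
orientation: [-2.614, -1.741, 0.003]
force: [-0.7, 0.3, -0.9]
opening: 0.0264
gripper_force: 50.0
```

apply_moves([
  [[0,0,2],[0,0,0]],
  [[0,0,2],[0,0,0]],
  [[0,0,0],[0,0,0]],
  [[0,0,0],[0,0,0]],
])

```text
t: 12.98
tool_pos: [0.3609, 0.12, 0.1933]
orientation: [2.615, 1.741, 0.002]
force: [0.4, 0.4, -1.4]
opening: 0.0268
gripper_force: 50.0
```

apply_moves([
  [[0,0,1],[0,0,0]],
  [[0,0,1],[0,0,0]],
  [[0,0,0],[0,0,0]],
  [[0,0,0],[0,0,0]],
])

```text
t: 13.32
tool_pos: [0.3606, 0.1199, 0.1908]
orientation: [2.615, 1.741, 0.0]
force: [0.2, 0.4, -1.5]
opening: 0.0267
gripper_force: 50.0
```

apply_moves([
  [[0,0,0],[0,0,0]],
  [[0,0,0],[0,0,0]],
  [[0,0,0],[0,0,0]],
  [[0,0,0],[0,0,0]],
  [[0,0,0],[0,0,0]],
  [[0,0,0],[0,0,0]],
  [[0,0,0],[0,0,0]],
  [[0,0,0],[0,0,0]],
  [[0,0,0],[0,0,0]],
  [[0,0,0],[0,0,0]],
  [[0,0,0],[0,0,0]],
  [[0,0,0],[0,0,0]],
], claw=1)

```text
t: 14.32
tool_pos: [0.3606, 0.1199, 0.1907]
orientation: [-2.615, -1.741, 0.0]
force: [0.1, -0.0, 0.7]
opening: 0.0924
gripper_force: 0.0
```

apply_moves([
  [[0,0,-10],[0,0,0]],
  [[0,0,-20],[0,0,0]],
  [[0,0,-30],[0,0,0]],
  [[0,0,-30],[0,0,0]],
  [[0,0,-30],[0,0,0]],
  [[0,0,-30],[0,0,0]],
  [[0,0,-30],[0,0,0]],
  [[0,0,-30],[0,0,0]],
  [[0,0,-30],[0,0,0]],
  [[0,0,-30],[0,0,0]],
  [[0,0,-30],[0,0,0]],
  [[0,0,0],[0,0,0]],
])

```text
t: 15.32
tool_pos: [0.361, 0.12, 0.4973]
orientation: [2.612, 1.739, 0.013]
force: [0.1, 0.1, 0.5]
opening: 0.093
gripper_force: 0.0
```

```bash
python3 - <<'E'
from h import *
s=robot.read_state();print(s["t"],s["tool_pos"],s["orientation"],s["q"].round(2),s["opening"])
a,_=robot.read_camera("top");b,_=robot.read_camera("side")
i=np.hstack([cv2.resize(a[170:320,250:450],None,fx=2,fy=2,interpolation=2),cv2.resize(b[130:280,290:490],None,fx=2,fy=2,interpolation=2)])
cv2.imwrite("pics/c6.png",i)
c,S=np.cos,np.sin
for n in("top","side"):
  print(n,[proj(n,press([[0,-35+88*c(t),204+88*S(t)]])).round(1).tolist() for t in(1.7,1.85,2.)],proj(n,press([[0,-150,205]])))
K=press([[0,-151,205],[0,-160,205]]);print(K)
print("pawl side px seen earlier (354.3,153)")
E
```

```text
15.3167 [0.36098066 0.11996059 0.49726318] [2.61198344 1.73908338 0.01343637] [ 0.19 -0.51  1.88  0.    1.76  0.58] 0.09299676693271738
top [[[303.1, 235.4]], [[305.3, 229.4]], [[307.4, 223.8]]] [[319.75769462 194.99634203]]
side [[[362.3, 151.6]], [[357.0, 151.0]], [[351.8, 151.2]]] [[321.11873477 169.23390403]]
[[0.57933223 0.3375587  0.205     ]
 [0.58763084 0.33407545 0.205     ]]
pawl side px seen earlier (354.3,153)
```

View pics/c6.png

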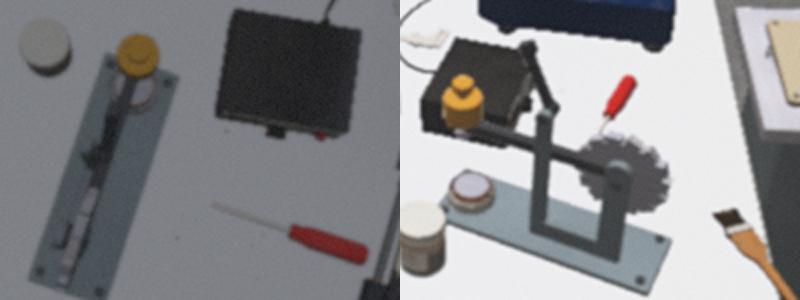

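The pawl end is at side (355,153), matching about 2.0 rad. The screwdriver lies flat with its tip at top (356,272), well clear, and the weight is still up. Next I'll move over the knob with the fingers shut.

apply_moves([
  [[24,10,0],[0,0,0]],
  [[24,10,0],[0,0,0]],
  [[24,10,0],[0,0,0]],
  [[24,10,0],[0,0,0]],
  [[24,10,0],[0,0,0]],
  [[24,10,0],[0,0,0]],
  [[24,10,0],[0,0,0]],
  [[24,10,0],[0,0,0]],
  [[24,10,0],[0,0,0]],
  [[24,10,0],[0,0,0]],
  [[24,10,0],[0,0,0]],
  [[21,7,0],[0,0,0]],
], claw=0, newtons=20)

```text
t: 16.42
tool_pos: [0.5793, 0.3386, 0.4877]
orientation: [-2.615, -1.741, 0.006]
force: [0.3, -0.8, 1.2]
opening: 0.0177
gripper_force: 0.0
```

apply_moves([
  [[0,0,0],[0,0,-0.12]],
  [[0,0,0],[0,0,-0.12]],
  [[0,0,0],[0,0,-0.12]],
  [[0,0,0],[0,0,-0.12]],
  [[0,0,0],[0,0,-0.12]],
  [[0,0,0],[0,0,-0.12]],
  [[0,0,0],[0,0,-0.12]],
  [[0,0,0],[0,0,-0.12]],
  [[0,0,0],[0,0,-0.12]],
  [[0,0,0],[0,0,-0.12]],
  [[0,0,0],[0,0,-0.12]],
  [[0,0,0],[0,0,-0.12]],
])

```text
t: 17.42
tool_pos: [0.5783, 0.3376, 0.4881]
orientation: [-0.808, -3.033, 0.004]
force: [-0.3, -0.3, -0.7]
opening: 0.0004
gripper_force: 0.0
```

apply_moves([
  [[0,0,0],[0,0,-0.12]],
  [[0,0,10],[0,0,0]],
  [[0,0,15],[0,0,0]],
  [[0,0,15],[0,0,0]],
  [[0,0,15],[0,0,0]],
  [[0,0,15],[0,0,0]],
  [[0,0,10],[0,0,0]],
  [[0,0,5],[0,0,0]],
  [[0,0,0],[0,0,0]],
  [[0,0,0],[0,0,0]],
  [[0,0,0],[0,0,0]],
  [[0,0,0],[0,0,0]],
])

```text
t: 18.42
tool_pos: [0.5787, 0.3378, 0.4071]
orientation: [0.635, 3.075, 0.002]
force: [0.2, -0.3, 0.0]
opening: 0.0002
gripper_force: 0.0
```

apply_moves([
  [[0,0,5],[0,0,0]],
  [[0,0,5],[0,0,0]],
  [[0,0,4],[0,0,0]],
  [[-1,0,4],[0,0,0]],
  [[-1,0,4],[0,0,0]],
  [[-1,0,4],[0,0,0]],
  [[-1,0,4],[0,0,0]],
  [[-1,0,5],[0,0,0]],
  [[-1,0,5],[0,0,0]],
  [[-1,0,5],[0,0,0]],
  [[-1,0,5],[0,0,0]],
  [[0,0,5],[0,0,0]],
])

```text
t: 19.42
tool_pos: [0.5861, 0.3345, 0.351]
orientation: [0.635, 3.076, 0.001]
force: [0.6, -2.0, 6.9]
opening: 0.0001
gripper_force: 2.9
```

apply_moves([
  [[0,0,5],[0,0,0]],
  [[0,0,5],[0,0,0]],
  [[0,0,5],[0,0,0]],
  [[0,0,5],[0,0,0]],
  [[0,0,5],[0,0,0]],
  [[0,0,5],[0,0,0]],
  [[0,0,4],[0,0,0]],
  [[0,0,4],[0,0,0]],
  [[0,0,4],[0,0,0]],
  [[0,0,2],[0,0,0]],
  [[0,0,0],[0,0,0]],
  [[0,0,0],[0,0,0]],
])

```text
t: 20.42
tool_pos: [0.5865, 0.3343, 0.308]
orientation: [0.635, 3.075, 0.001]
force: [-0.6, -1.6, 7.3]
opening: 0.0001
gripper_force: 3.8
```

apply_moves([
  [[0,0,1],[0,0,0]],
  [[0,0,1],[0,0,0]],
  [[0,0,1],[0,0,0]],
  [[0,0,1],[0,0,0]],
  [[0,0,0],[0,0,0]],
  [[0,0,0],[0,0,0]],
])

```text
t: 20.92
tool_pos: [0.5865, 0.3343, 0.3074]
orientation: [0.634, 3.073, 0.002]
force: [-9.3, -6.9, 25.9]
opening: 0.0003
gripper_force: 11.0
```

apply_moves([
  [[0,0,0],[0,0,0]],
  [[0,0,0],[0,0,0]],
  [[0,0,-4],[0,0,0]],
  [[0,0,-5],[0,0,0]],
  [[0,0,-15],[0,0,0]],
  [[0,0,-25],[0,0,0]],
  [[0,0,-30],[0,0,0]],
  [[0,0,-30],[0,0,0]],
  [[0,0,-30],[0,0,0]],
  [[0,0,-30],[0,0,0]],
  [[0,0,-30],[0,0,0]],
  [[0,0,0],[0,0,0]],
])

```text
t: 21.92
tool_pos: [0.586, 0.3347, 0.5096]
orientation: [0.633, 3.069, 0.01]
force: [0.7, -0.3, 1.2]
opening: 0.0004
gripper_force: 0.0
```

```bash
python3 - <<'E'
from h import *
s=robot.read_state();print(s["t"],s["tool_pos"],s["force"])
a,_=robot.read_camera("top");b,_=robot.read_camera("side")
i=np.hstack([cv2.resize(a[170:320,250:450],None,fx=2,fy=2,interpolation=2),cv2.resize(b[130:280,290:490],None,fx=2,fy=2,interpolation=2)])
cv2.imwrite("pics/c7.png",i)
for z in(119,123,130):print(z,proj("side",press([[0,-159,z]])).round(1))
h=cv2.cvtColor(b,cv2.COLOR_BGR2HSV);m=cv2.inRange(h,(10,130,60),(28,255,255));m[:160]=0;m[240:]=0;m[:,:290]=0;m[:,345:]=0
ys,xs=np.nonzero(m);print("gold",xs.min(),xs.max(),ys.min(),ys.max(),"was 311 330 168 193")
E
```

```text
21.9167 [0.58601299 0.33470439 0.50956421] [ 0.6672997  -0.33201327  1.20605641]
119 [[318.2 194.9]]
123 [[318.2 193.7]]
130 [[318.2 191.6]]
gold 314 332 193 217 was 311 330 168 193
```

View pics/c7.png

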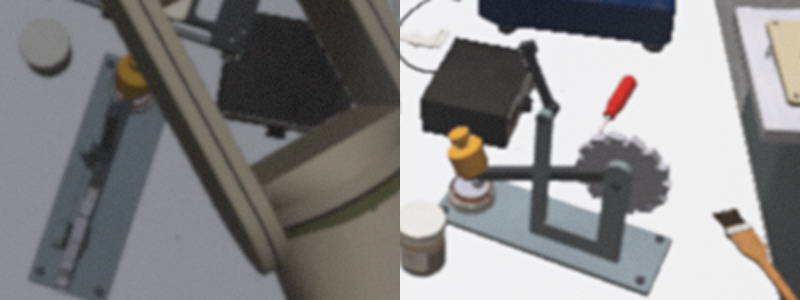

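The side view shows the weight resting on the specimen (gold now in rows 193–217, within 1–2 px of what I expected). The pawl is tipped back with its end at (355,153), the screwdriver lies flat and the jar hasn't moved. The press met a hard stop at 26 N, so I'm handing in.

```bash
python3 -c "
from plant import robot
print(robot.close_job())"
```

```text
the job is handed in; nothing more can be done
None
```

The job is handed in, with no verdict returned: the camera shows the pawl tipped back on its stop, the screwdriver lying flat and clear of the press, and the weight resting on the specimen (firm stop at about 26 N); the jar looked unmoved, and I did not re-check the dish and tin.

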